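Press a glued heel with the swing-arm press

TASK

With a finger, push the press's swing arm round until its pad stands centred over the D-shaped heel (not the round one), then push the plunger's black cap all the way down to its stop and hold it there for a good second, so that the pad presses that heel. Let the plunger spring back up and leave the arm over the heel. Pick nothing up, and leave both heels and the things round the press where they stand.

Things in the scene. Friction and masses are not known exactly. Their poses are not given: they have to be found in the camera images.
- press: Fixed grey bench press. Origin: on the column's upright axis, at the table surface. Bed: flat plate 250 x 310 mm, 30 mm thick, from 75 mm behind the column (local +x) to 175 mm in front (local -x, towards the robot give or take 0.35 rad), 155 mm to each side. The column (40 mm thick) carries the swing arm; its cap, 155 mm above the table, is its highest point.
- swing (a joint): Swing arm, a level steel bar turning about the column's axis, in rad: 0 along the press's -x, growing anticlockwise seen from above (world direction = press yaw + pi + value), range -1.2 to 1.2. Starts between the two heels. Held by friction: about 2 N sideways near its end moves it slowly, it stays where left. Hub 60 mm diameter, 112 to 148 mm high.
- swing_end (a point): Point on the bar's centre line 195 mm from the column's axis, 127 mm above the table, where to push. The bar is 20 mm wide, 116 to 138 mm above the table, and ends 225 mm from the axis; from 165 to 225 mm it is bare and can be pushed on either side. At 140 mm sits the plunger's round boss, 44 mm diameter, 110 to 144 mm high. Its x axis points to the column.
- plunger (a joint): Upright spring plunger through the arm's boss, 140 mm from the column's axis. In m: 0 up, 0.016 fully down at its stop. The pad meets a heel below it at about 0.008 (a push of about 5 N) and then gives on a spring of its own; the stop is reached at about 15 N, so push with up to about 20 N. The springs lift it when let go.
- plunger_top (a point): Centre of the top of the plunger's round black cap (38 mm diameter, 10 mm thick), 165 mm above the table when up. Push here, straight down.
- pad: Round rubber pressing pad, 40 mm diameter, sprung, at the plunger's foot, straight below the cap. Origin: centre of its underside, 83 mm above the table when up.
- heel: D-shaped shoe heel, loose on the bed, brown layers, pale tan top: 66 mm long, 56 wide, 45 high, round at one end (local -x), square at the other. Origin: centre of its underside, 30 mm above the table. It stands on one of two places 140 mm (+-4) from the column's axis, 0.7 rad to either side of the bed's middle line. Its top passes 8 mm below the raised pad.
- round_heel: The round heel, loose on the bed, on the other place: same brown layers and pale tan top, 42 mm diameter, 45 mm high. Origin: centre of its underside. Not to be pressed.
- tape: Bystander: white roll of tape, 90 mm diameter, 48 mm high, on the table to the robot's left.
- jar: Bystander: amber jar with white cap, 68 mm diameter, 90 mm high, on the left.
- screwdriver: Bystander: screwdriver lying on the table on the robot's right.
- thread: Bystander: grey cone of thread, 60 mm diameter, 100 mm high, on the right.

How it is judged:
On the way, in this order (a step that is already met when the one before it is completed fails the run):
1. the arm is pushed round and rests with its pad over the D-shaped heel, plunger up (horizontal distance between pad and heel below 0.013 m and value of joint plunger below 0.004 m and velocity of joint swing between -0.05 and 0.05 rad/s), for 0.2 s.
2. the cap is held down so that the pad presses firmly on the D-shaped heel (horizontal distance between pad and heel below 0.013 m and value of joint plunger above 0.011 m and contact force between pad and heel above 3 N), for 0.5 s.
At the end, for the whole second after the job is handed in: The pad is within 13 mm (from above) of the D-shaped heel's centre, the arm still, the plunger up (under 4 mm), both heels within 12 mm of where they stood; before that the plunger was held over 11 mm down, the pad pressing the heel at over 3 N, for 0.5 s (all of step 1 and distance of each of heel, round_heel from where it was at the start of the episode below 0.012 m and angle between heel's own z axis and vertical below 0.1 rad); the robot touches nothing.
It fails at once if the D-shaped heel is lifted or shifted (distance of heel from where it was at the start of the episode above 0.015 m).
It fails at once if the round heel is lifted or shifted (distance of round_heel from where it was at the start of the episode above 0.015 m).
It fails at once if the pad is pressed on the round heel (contact force between pad and round_heel above 3 N).
It fails at once if a bystander (tape, jar, screwdriver or thread cone) is disturbed (distance of any of tape, jar, screwdriver, thread from where it was at the start of the episode above 0.03 m).
It also fails if it takes over 54 s, if anything falls off the work surface, if the arm or the gripper's body presses on something with over 40 N, if the wrist force passes 120 N, or if a joint passes its speed limit or range.

ROBOT

A 6-joint arm with a two-finger parallel gripper is mounted at the origin on the work surface. World frame = base frame: x ahead of the robot, y to its left, z up, the work surface at z = 0. Lengths are in m, angles in rad, forces in N, time in s.
With the tool pointing down it reaches from about 0.225 to 0.875 m from the base axis. Payload 3.4 kg.
Tool frame: the origin (TCP) lies at the very end of the fingers, on their centre line; the grasp point (between the pads) lies 19 mm behind it; z points along the fingers, y is the line along which they close (so a half turn about z gives the same grasp; the last joint's range is limited). The gripper opens to 85 mm and grips with 20 to 120 N. Pads are 22 mm wide; open, the fingers measure 114 mm over their backs; the gripper's body (76 mm by 85 mm) begins 54 mm behind the grasp point. The pads swing forward as they close: fully open they stand 13 mm farther back than shut.
Start: joints at [-1.307, 0.276, 1.505, -0, 1.361, -0.121], TCP at [0.216, -0.533, 0.231] pointing down, gripper open.
Joint ranges: [-2.89, 2.89], [-0.75, 2.08], [0.22, 2.7], [-1.18, 4.32], [0.11, 2.71], [-2.7, 2.7]. Speed limits (rad/s): [2.57, 2.57, 3.14, 3.14, 3.14, 3.14].

INTERFACE

Orientations are given as a unit quaternion [w, x, y, z].
In Python, from rig import manip, get_image, camera_info gives the robot as it stands. The module is installed in compiled form; this text tells all that it offers.
- The arm moves only by the shell command python3 -m crank 'ROWS' [FORCE]. ROWS is a JSON object of lists of equal length, an entry for each row: "translation": the shift along the tool's x, y, z in mm, a list of three; "roll": the turn about the tool's z in rad; "fingers": the opening, from 0 (shut) to 1 (fully open). A call has 1 to 8 rows; each row shifts and turns the commanded pose from where the row before left it, along the tool's axes as they then stand; what a row does not reach is not made up. A row lasts 1/10 s, in which the tool goes at most 50 mm and 8.59 degrees, less where a joint would pass 70% of its speed; a pose out of reach is approached as far as the arm can. A call is refused whole if a number of a shift passes 50 or a number of a turn 0.15, either way. A call with a gripper value outside its range is refused whole. The fingers move at their own pace and stop on an object; FORCE is the grip in N (left out, the last holds). Time passes only in rows, so rows that do not move let the fingers close. It gives the time, the measured TCP pose, the force, the opening and the grip force at its end, in the units of the state.
- manip.get_state(): the state, without advancing time (a new reading comes with each control period).
- get_image(name): name is "scene" or "side" or "wrist"; returns the picture (420x560x3 uint8, blue, green, red); there is no depth.
- camera_info(name): a dict with "mtx" (3x3 intrinsics, pixels), "D" ([k1, k2, p1, p2, k3] as OpenCV has them; the pictures are not rectified), "rvec" (rotation vector, rad) and "tvec" (3), from world to camera coordinates, as OpenCV has them. Camera axes: x right, y down, z forward; pixel columns grow to the right and rows downward; lengths in m; the calibration is good to about 2 mm. A picture is of the moment at which its call begins: read the wrist's pose just before it. camera_info takes no time and is no camera call; for the wrist camera it gives the pose at the moment of the call.
- manip.sign_off(): hands the job in; it is judged then, once.
The state is a dict: "clock": time; "qpos": joint angles; "qd": joint speeds; "effort": joint torques, N m; "position": TCP position; "ee_rot": TCP orientation; "contact_force": force on the tool from outside, world axes, zero at the start; "moment": the same for the moment, N m; "width": finger opening in m; "gripper_force": force on a finger pad.
Only numpy, scipy, OpenCV 4.12 (cv2) and the standard library are available. Lean on these libraries where they do the work, as an engineer would, in place of code of your own. Each camera call takes 0.05 s, during which the arm holds its last target. There are 200 camera calls.

## Working session

There is one attempt and no reset: what is moved stays moved. The work goes in short steps, Python scripts to look and compute and a shell command to move; the robot and the scene stay as the last step left them, time stands still between calls to the robot, and variables do not carry over. Pictures are saved under pics/ and viewed, at most 10 in all, crops included, and the job is handed in when it is done.

```bash
mkdir -p pics
cat > h.py <<'E'
import numpy as np, cv2
from rig import manip, get_image, camera_info
def cast(name, px, z):
    c=camera_info(name); K=np.array(c["mtx"]);D=np.array(c["D"])
    R=cv2.Rodrigues(np.array(c["rvec"],float))[0]; t=np.array(c["tvec"],float).ravel()
    p=cv2.undistortPoints(np.array(px,float).reshape(-1,1,2),K,D).reshape(-1,2)
    d=np.c_[p,np.ones(len(p))]@R; o=-R.T@t
    return o+d*((z-o[2])/d[:,2])[:,None]
def proj(name,P):
    c=camera_info(name)
    return cv2.projectPoints(np.array(P,float).reshape(-1,1,3),np.array(c["rvec"],float),np.array(c["tvec"],float),np.array(c["mtx"]),np.array(c["D"]))[0].reshape(-1,2)
E
python3 - <<'E'
from h import *
a=get_image("scene");b=get_image("side")
cv2.imwrite("pics/scene.png",a);cv2.imwrite("pics/side.png",b)
print(manip.get_state())
for n in("scene","side"):
    c=camera_info(n);R=cv2.Rodrigues(np.array(c["rvec"]))[0];print(n,-R.T@np.array(c["tvec"]).ravel(),R[2])
E
```

```text
{'clock': 0.1, 'qpos': array([-1.30701512e+00,  2.76503887e-01,  1.50600192e+00, -4.06650905e-05,
        1.36071145e+00, -1.21005644e-01]), 'qd': array([-1.06347677e-03, -1.57410119e-03, -3.01265843e-03, -7.56433039e-05,
        1.39289490e-03, -1.49183965e-03]), 'effort': array([ 9.03744931e-04, -4.17700195e+01, -2.46405298e+01, -1.86350676e-04,
        5.89403600e-03, -4.40925760e-06]), 'position': array([ 0.21568625, -0.53250055,  0.23054395]), 'ee_rot': array([-8.08814949e-04,  9.81548266e-01,  1.91212818e-01, -7.77706041e-05]), 'contact_force': array([ 0.59750722, -0.41086849,  0.42200538]), 'moment': array([-0.02140294, -0.0081971 ,  0.0342153 ]), 'gripper_force': 0.0, 'width': 0.08544078607812935}
scene [ 1.33868396 -0.2505528   1.04280904] [-0.62850704  0.1960618  -0.75268763]
side [-0.12000571  0.80164968  0.86598056] [ 0.53288149 -0.6163705  -0.57976264]
```

View pics/scene.png

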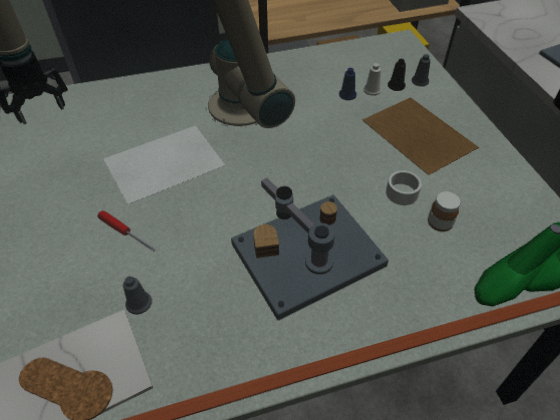

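View pics/side.png

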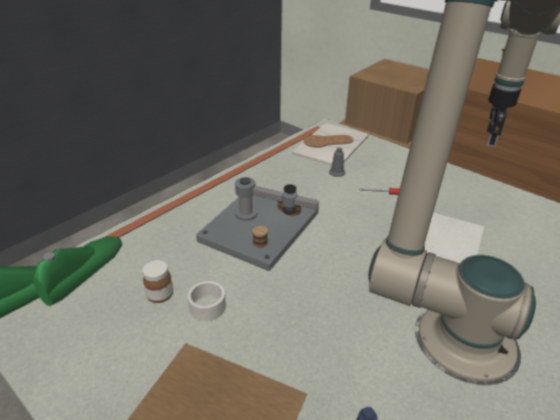

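The scene view, looking back at the robot, shows the D heel at about (266,238), the round heel at (328,211), the hub at (320,232), the cap at (285,192) and the bar end at (266,182). The side view shows the same layout, with the round heel at (260,236). I'll enlarge the press next.

Run:
```python
from h import *
a=cv2.imread("pics/scene.png")
c=a[165:320,225:395]
cv2.imwrite("pics/crop.png",cv2.resize(c,None,fx=3.8,fy=3.8,interpolation=cv2.INTER_CUBIC))
# tan top mask
hsv=cv2.cvtColor(a,cv2.COLOR_BGR2HSV)
m=cv2.inRange(hsv,(8,60,130),(25,200,255)); m[:165]=0;m[320:]=0;m[:,:225]=0;m[:,395:]=0
n,l,s,ce=cv2.connectedComponentsWithStats(m)
for i in range(1,n):
    if s[i,4]>20: print(s[i],ce[i],cast("scene",ce[i],.075))
q=[(232,242),(333,198),(386,260),(280,312)]
print(cast("scene",q,.03)); print("col",cast("scene",(321,230),.155),"cap",cast("scene",(285,192),.165))
```

```text
[[ 0.57069642 -0.15619337  0.03      ]
 [ 0.50459008  0.13769131  0.03      ]
 [ 0.7322498   0.19020791  0.03      ]
 [ 0.79352381 -0.09669479  0.03      ]]
col [[0.69031885 0.03035655 0.155     ]] cap [[ 0.56511109 -0.01608328  0.165     ]]
```

View pics/crop.png

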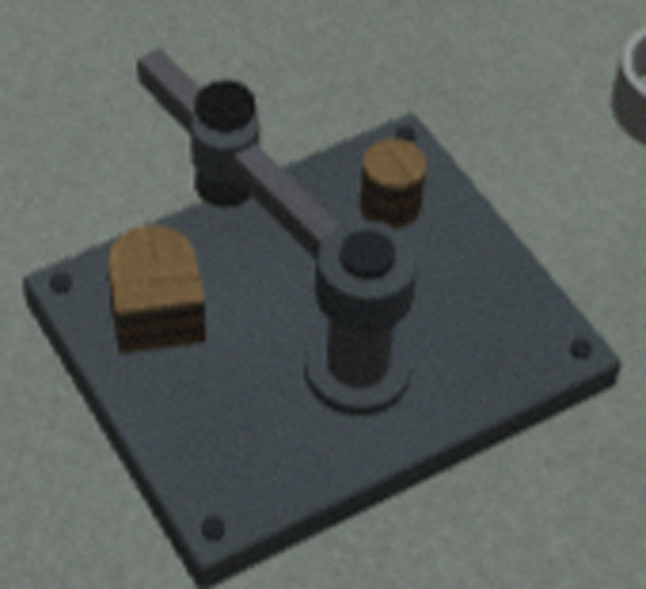

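The crop shows bed corners at (24,283), (410,114), (619,365) and (205,572). The hub cap is at (367,253) and the plunger cap at (225,105). The D top runs from its round end at (152,226) to its square edge (113,308)-(204,300), and the round heel's top is at (394,164).

Run:
```python
from h import *
def C(q,z): 
    q=(np.array(q,float).reshape(-1,2)+.5)/3.8-.5+[225,165]; return cast("scene",q,z)
k=C([(24,283),(410,114),(619,365),(205,572)],.03)[:,:2]
print(k, [np.linalg.norm(k[i]-k[i-1]) for i in range(4)])
e=(k[1]-k[0])/1; f=(k[2]-k[1]+k[3]-k[0])/2; e=(k[1]-k[0]+k[2]-k[3])/2
yaw=[np.arctan2(f[1],f[0]),np.arctan2(-e[0],e[1])]; print("yaw",yaw)
y=np.mean(yaw);ux=np.array([np.cos(y),np.sin(y)]);uy=np.array([-ux[1],ux[0]])
colbed=k.mean(0)+.05*ux
col=C((367,253),.155)[0,:2];print("col bed",colbed,"cap",col)
cap=C((225,105),.165)[0,:2]; rh=C((394,164),.075)[0,:2]
d=C([(152,226),(113,308),(204,300),(109,265),(201,278)],.075)[:,:2]
sq=(d[1]+d[2])/2; dh=(d[0]+sq)/2
print("D len,width",np.linalg.norm(d[0]-sq),np.linalg.norm(d[1]-d[2]))
end=C((150,60),.138)[0,:2]
c=(col+colbed)/2
for n,p in dict(cap=cap,rh=rh,dh=dh,end=end).items():
    v=p-c; a=(np.arctan2(v[1],v[0])-y-np.pi+np.pi)%(2*np.pi)-np.pi; print(n,p,"r",np.linalg.norm(v),"swing",a)
for z in(.7,-.7):print(z,c-.14*np.array([np.cos(y+z),np.sin(y+z)]))
```

```text
[[ 0.56105447 -0.15670049]
 [ 0.4926661   0.14075388]
 [ 0.73516476  0.19291518]
 [ 0.80016265 -0.1019627 ]] [np.float64(0.24529359135225015), np.float64(0.3052147896026401), np.float64(0.24804516018299258), np.float64(0.3019564467621731)]
yaw [np.float64(0.21842228416095402), np.float64(0.22149362232237)]
col bed [0.69605733 0.0296609 ] cap [0.69370596 0.02965516]
D len,width 0.06313317012656353 0.05722549412014394
cap [ 0.56513118 -0.01894748] r 0.13855568335971252 swing 0.13846864115881807
rh [0.56957743 0.09740901] r 0.14244768319640808 swing -0.7156268141083468
dh [ 0.60521418 -0.07753897] r 0.1397549648938889 swing 0.6542496801146429
end [ 0.48888573 -0.04730865] r 0.21990493972636213 swing 0.13761288019017925
0.7 [ 0.61006214 -0.08172263]
-0.7 [0.57070507 0.09431233]
```

```bash
R='[28.5,-24.5,0]'
python3 -m crank '{"translation":[[28.5,-24.5,0],[28.5,-24.5,0],[28.5,-24.5,0],[28.5,-24.5,0],[28.5,-24.5,0],[28.5,-24.5,0],[28.5,-24.5,0],[28.5,-24.5,0]],"roll":[0,0,0,0,0,0,0,0],"fingers":[0,0,0,0,0,0,0,0]}' 40
python3 -m crank '{"translation":[[28.5,-24.5,0],[28.5,-24.5,0],[28.5,-24.5,0],[28.5,-24.5,0],[28.5,-24.5,0],[28.5,-24.5,0],[28.5,-24.5,0],[28.5,-24.5,0]],"roll":[0,0,0,0,0,0,0,0.027],"fingers":[0,0,0,0,0,0,0,0]}'
python3 -m crank '{"translation":[[0,0,0],[0,0,0]],"roll":[0,0],"fingers":[0,0]}'
python3 - <<'E'
from h import *
cv2.imwrite("pics/w1.png",get_image("wrist"))
s=manip.get_state();print(s["position"],s["ee_rot"])
c=np.array([.695,.0297,0])
for n,p in dict(cap=(.565,-.019,.165),dh=(.607,-.079,.075),col=(.695,.0297,.155)).items(): print(n,proj("wrist",p))
E
```

```text
clock: 0.9
position: [0.3538, -0.2641, 0.231]
ee_rot: [-0.0, 0.982, 0.191, -0.0]
contact_force: [1.1, -0.9, -0.5]
width: 0.0002
gripper_force: 0.0
clock: 1.7
position: [0.4916, 0.0031, 0.231]
ee_rot: [0.0, 0.984, 0.178, -0.0]
contact_force: [1.1, 1.2, 1.1]
width: 0.0003
gripper_force: 0.0
clock: 1.9
position: [0.491, 0.002, 0.2308]
ee_rot: [0.0, 0.984, 0.179, -0.001]
contact_force: [0.5, -0.4, -0.0]
width: 0.0001
gripper_force: 0.0
[0.49076917 0.00129988 0.23084616] [ 2.09896501e-04  9.83955156e-01  1.78414164e-01 -7.69539361e-04]
cap [[353.71570059 132.38425723]]
dh [[414.36887545 101.73381409]]
col [[ 361.57673122 -117.00555562]]
```

View pics/w1.png

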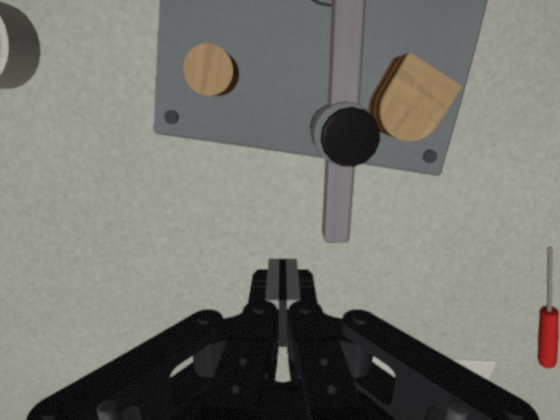

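The wrist view shows the cap at (350,136), the bar end at (337,240), the D heel's top around (415,99) and the round heel at (208,69). These agree with the scene measurements to about 3 mm. I'll refine the D centre with a mask.

Run:
```python
from h import *
a=cv2.imread("pics/w1.png");h=cv2.cvtColor(a,cv2.COLOR_BGR2HSV)
m=cv2.inRange(h,(8,60,110),(25,220,255));m[180:]=0
m=cv2.morphologyEx(m,cv2.MORPH_OPEN,np.ones((3,3)))
for k in cv2.findContours(m,0,2)[0]:
    if cv2.contourArea(k)<500: continue
    w=cast("wrist",k.reshape(-1,2),.075)[:,:2]
    r=cv2.minAreaRect((w*1000).astype(np.float32));p=np.array(r[0])/1000
    for c in ((.695,.0297),):
        v=p-c;print(r,"r",np.hypot(*v),"swing",np.arctan2(-v[1],-v[0])-.22)
cap=cast("wrist",(350,136),.165)[0,:2];e=cast("wrist",(337,240),.138)[0,:2]
print("cap",cap,"end",e, "col from cap dir", [np.arctan2(*( .0297-q[1],.695-q[0]))-.22 for q in (cap,e)],np.hypot(*(cap-(.695,.0297))))
```

```text
((605.6731567382812, -79.85960388183594), (56.66292953491211, 66.08191680908203), 82.69119262695312) r 0.14135979530916298 swing 0.666779602924336
((568.4636840820312, 96.58267211914062), (41.805355072021484, 40.93128204345703), 16.237062454223633) r 0.14312487930436288 swing -0.7062376348859126
cap [ 0.56214509 -0.01773939] end [ 0.48516943 -0.04705145] col from cap dir [np.float64(0.12296524495461361), np.float64(0.13066140042425559)] 0.1410706281970757
```

```bash
python3 -m crank '{"translation":[[0,0,37],[0,0,37],[0,0,37],[0,0,0],[0,5,0],[0,5,0],[0,5,0],[0,5,0]],"roll":[0,0,0,0,0,0,0,0],"fingers":[0,0,0,0,0,0,0,0]}'
python3 -m crank '{"translation":[[0,5,0],[0,5,0],[0,5,0],[0,5,0],[0,5,0],[0,5,0],[0,5,0],[0,5,0]],"roll":[-0.025,-0.025,-0.025,-0.025,-0.025,-0.025,-0.025,-0.025],"fingers":[0,0,0,0,0,0,0,0]}'
python3 - <<'E'
from h import *
cv2.imwrite("pics/w2.png",get_image("wrist"))
s=manip.get_state();print(s["position"],s["ee_rot"],s["contact_force"])
E
```

```text
clock: 2.75
position: [0.4995, -0.0176, 0.1219]
ee_rot: [0.0, 0.984, 0.178, 0.001]
contact_force: [0.1, 2.2, 1.2]
width: 0.0001
gripper_force: 1.1
clock: 3.55
position: [0.5144, -0.0533, 0.1206]
ee_rot: [-0.001, 0.961, 0.276, -0.001]
contact_force: [-1.6, 1.5, -0.3]
width: 0.0001
gripper_force: 1.1
[ 0.51522202 -0.05403996  0.12065667] [-1.34899450e-05  9.61160401e-01  2.75989764e-01 -5.76912488e-04] [-1.64223131  0.38137773 -0.68440048]
```

View pics/w2.png

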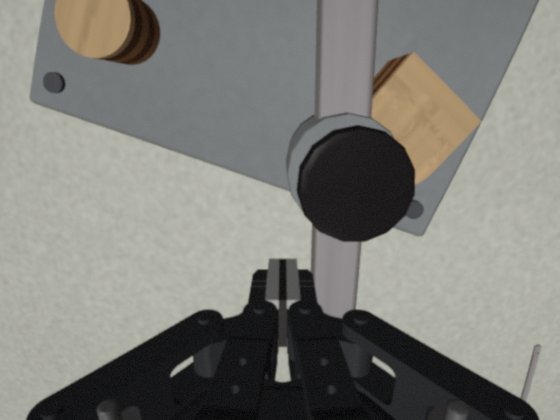

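The finger is against the bar. The cap is at (357,183), between the heels, and the D heel shows at its right.

Run:
```python
from h import *
cap=cast("wrist",(357,183),.165)[0,:2];v=np.array([.695,.0297])-cap
s=np.arctan2(v[1],v[0])-.22;print(cap,np.hypot(*v),"swing",s)
t=manip.get_state()["position"][:2]-(.695,.0297)
print("tcp ang",np.arctan2(-t[1],-t[0])-.22,np.hypot(*t))
```

```text
[ 0.5767345  -0.04350862] 0.1390907267495284 swing 0.33428696574264305
tcp ang 0.21591240439523282 0.1983242359278615
```

```bash
python3 -m crank '{"translation":[[0,5,0],[0,5,0],[0,5,0],[0,5,0],[0,5,0],[0,5,0],[0,5,0],[0,5,0]],"roll":[-0.025,-0.025,-0.025,-0.025,-0.025,-0.025,-0.025,-0.025],"fingers":[0,0,0,0,0,0,0,0]}'
python3 -m crank '{"translation":[[0,5,0],[0,5,0],[0,5,0],[0,4,0],[0,3,0],[0,0,0],[0,0,0]],"roll":[-0.025,-0.025,-0.025,-0.02,-0.015,0,0],"fingers":[0,0,0,0,0,0,0]}'
python3 - <<'E'
from h import *
cv2.imwrite("pics/w3.png",get_image("wrist"))
t=manip.get_state()["position"][:2]-(.695,.0297)
print("tcp ang",np.arctan2(-t[1],-t[0])-.22,np.hypot(*t))
E
```

```text
clock: 4.4
position: [0.5385, -0.0853, 0.1204]
ee_rot: [-0.0, 0.929, 0.37, -0.001]
contact_force: [-3.5, 0.4, -0.3]
width: 0.0002
gripper_force: 1.2
clock: 5.1
position: [0.5565, -0.1006, 0.1206]
ee_rot: [0.001, 0.907, 0.42, 0.001]
contact_force: [0.1, 0.0, 0.3]
width: -0.0001
gripper_force: 0.0
tcp ang 0.534667395933635 0.19013278085007357
```

View pics/w3.png

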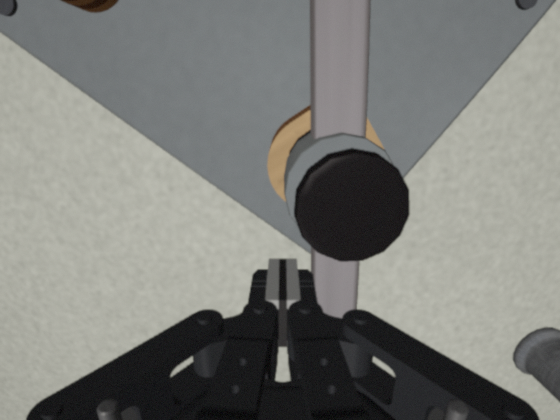

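The arm now stands over the D heel, whose tan edge shows round the boss at about (325,110); the cap is at (351,204). I'll check the angle.

Run:
```python
from h import *
cap=cast("wrist",(351,204),.165)[0,:2];v=np.array([.695,.0297])-cap
s=np.arctan2(v[1],v[0])-.22;print(cap,np.hypot(*v),"swing",s, "to heel mm",(np.array([.606,-.079])-cap)*1000)
```

```text
[ 0.60615207 -0.07635816] 0.13835565588822427 swing 0.6534698912682216 to heel mm [-0.1520748  -2.64183811]
```

```bash
python3 -m crank '{"translation":[[0,3,0],[0,0,0],[0,0,0],[0,-12,0],[0,-15,0],[0,0,-35],[0,0,-35],[0,0,-20]],"roll":[-0.015,0,0,0,0,0,0,0],"fingers":[0,0,0,0,0,0,0,0]}'
python3 -m crank '{"translation":[[0,0,0],[0,0,0]],"roll":[0,0],"fingers":[0,0]}'
python3 - <<'E'
from h import *
w=get_image("wrist");s=manip.get_state();print(s["position"])
g=cv2.cvtColor(w,cv2.COLOR_BGR2GRAY)
m=cv2.inRange(g,0,38);m[265:]=0
m=cv2.morphologyEx(m,cv2.MORPH_OPEN,np.ones((9,9)))
for k in cv2.findContours(m,0,2)[0]:
    if cv2.contourArea(k)<800: continue
    (x,y),r=cv2.minEnclosingCircle(k); p=cast("wrist",[(x,y),(x+r,y)],.165)[:,:2]; cap=p[0];print((x,y),r,"rad",np.hypot(*(p[1]-p[0])))
    v=np.array([.695,.0297])-cap;print(cap,np.hypot(*v),"swing",np.arctan2(v[1],v[0])-.22)
    R=cv2.Rodrigues(np.zeros(3))[0]
    q=s["ee_rot"];a=2*np.arctan2(q[2],q[1]);d=cap-s["position"][:2]
    print("tool dx,dy mm",1e3*(d@[np.cos(a),np.sin(a)]),1e3*(d@[np.sin(a),-np.cos(a)]),"a",a)
cv2.imwrite("pics/w4.png",w)
E
```

```text
clock: 5.95
position: [0.5366, -0.0846, 0.2129]
ee_rot: [0.001, 0.904, 0.427, 0.001]
contact_force: [0.6, -1.1, -0.6]
width: 0.0004
gripper_force: 0.0
clock: 6.15
position: [0.5358, -0.0846, 0.2101]
ee_rot: [-0.0, 0.904, 0.427, -0.0]
contact_force: [0.5, -0.7, -0.1]
width: 0.0002
gripper_force: 0.0
[ 0.53544927 -0.08459113  0.20928813]
(369.558837890625, 157.55882263183594) 32.090599060058594 rad 0.018510313115153765
[ 0.60615261 -0.07790745] 0.13954648996345023 swing 0.6606024672740239
tool dx,dy mm 50.04514366465157 50.38965496222116 a 0.88307953255342
```

View pics/w4.png

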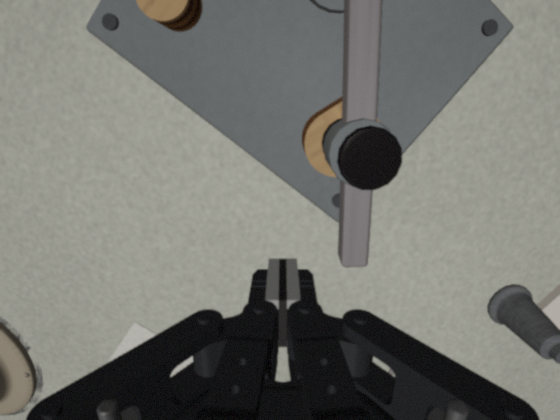

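The wrist view shows the cap at (370,158), seen obliquely, with the heel beneath the boss. The pad is within about 2 mm of the heel's centre, so I'll press.

```bash
python3 -m crank '{"translation":[[25,25,0],[25,25,0],[0,0,0],[0,0,20],[0,0,15],[0,0,5],[0,0,0],[0,0,0]],"roll":[0,0,0,0,0,0,0,0],"fingers":[0,0,0,0,0,0,0,0]}'
python3 -m crank '{"translation":[[0,0,4],[0,0,4],[0,0,3],[0,0,2],[0,0,0]],"roll":[0,0,0,0,0],"fingers":[0,0,0,0,0]}'
```

```text
clock: 7.0
position: [0.607, -0.0784, 0.1704]
ee_rot: [0.0, 0.904, 0.427, -0.0]
contact_force: [-0.1, 0.1, 0.0]
width: -0.0001
gripper_force: 0.0
clock: 7.5
position: [0.6077, -0.0786, 0.1579]
ee_rot: [0.001, 0.904, 0.427, 0.001]
contact_force: [0.8, -0.3, 5.5]
width: 0.0
gripper_force: 2.6
```

```bash
python3 -m crank '{"translation":[[0,0,3],[0,0,3],[0,0,2],[0,0,0]],"roll":[0,0,0,0],"fingers":[0,0,0,0]}'
python3 -m crank '{"translation":[[0,0,1],[0,0,0.5],[0,0,0]],"roll":[0,0,0],"fingers":[0,0,0]}'
```

```text
clock: 7.9
position: [0.6078, -0.0786, 0.1515]
ee_rot: [0.001, 0.904, 0.427, 0.001]
contact_force: [-2.3, -0.4, 13.8]
width: 0.0004
gripper_force: 6.7
clock: 8.2
position: [0.6078, -0.0786, 0.1505]
ee_rot: [0.001, 0.904, 0.427, 0.001]
contact_force: [-2.2, 1.6, 13.8]
width: -0.0001
gripper_force: 7.2
```

Nearly at the stop; a little further, then hold.

```bash
python3 -m crank '{"translation":[[0,0,1],[0,0,1],[0,0,0]],"roll":[0,0,0],"fingers":[0,0,0]}'
python3 -m crank '{"translation":[[0,0,0],[0,0,0],[0,0,0],[0,0,0],[0,0,0],[0,0,0],[0,0,0],[0,0,0]],"roll":[0,0,0,0,0,0,0,0],"fingers":[0,0,0,0,0,0,0,0]}'
```

```text
clock: 8.5
position: [0.6078, -0.0786, 0.149]
ee_rot: [0.001, 0.904, 0.427, 0.001]
contact_force: [-3.6, 0.6, 16.0]
width: -0.0001
gripper_force: 7.9
clock: 9.3
position: [0.6078, -0.0786, 0.149]
ee_rot: [0.001, 0.904, 0.427, 0.001]
contact_force: [-3.2, 0.8, 15.8]
width: 0.0
gripper_force: 8.0
```

```bash
python3 -m crank '{"translation":[[0,0,0.5],[0,0,0],[0,0,0],[0,0,0],[0,0,0],[0,0,0]],"roll":[0,0,0,0,0,0],"fingers":[0,0,0,0,0,0]}'
python3 -m crank '{"translation":[[0,0,-4],[0,0,-5],[0,0,-5],[0,0,-5],[0,0,-20],[0,0,-30],[0,0,-30],[0,0,0]],"roll":[0,0,0,0,0,0,0,0],"fingers":[0,0,0,0,0,0,0,0]}'
python3 -m crank '{"translation":[[-40,-30,0],[-40,-30,0],[0,0,0],[0,0,0]],"roll":[0,0,0,0],"fingers":[0,0,0,0]}'
python3 - <<'E'
from h import *
w=get_image("wrist");s=get_image("scene")
cv2.imwrite("pics/end.png",np.hstack([cv2.resize(w,(400,300)),cv2.resize(s[150:330,200:440],(400,300))]))
E
```

```text
clock: 9.9
position: [0.6078, -0.0786, 0.149]
ee_rot: [0.001, 0.904, 0.427, 0.001]
contact_force: [-4.2, 0.8, 18.4]
width: -0.0002
gripper_force: 9.0
clock: 10.7
position: [0.6091, -0.0788, 0.248]
ee_rot: [0.002, 0.904, 0.427, 0.003]
contact_force: [0.5, 0.5, 0.6]
width: -0.0001
gripper_force: 0.0
clock: 11.1
position: [0.5088, -0.1019, 0.2435]
ee_rot: [-0.001, 0.904, 0.427, -0.0]
contact_force: [1.1, 0.0, -0.4]
width: -0.0001
gripper_force: 0.0
```

View pics/end.png

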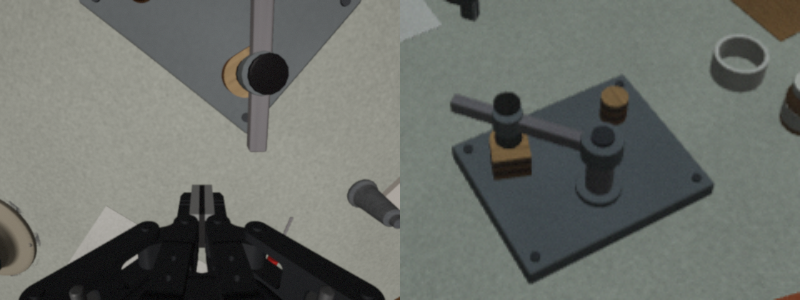

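The pad stands over the D heel, at (508,130) in the right half. The plunger is up, both heels are in place and the robot is clear.

```bash
python3 -c "
from rig import manip
print(manip.sign_off())"
```

```text
the job is handed in; nothing more can be done
None
```

I swung the arm over the D-shaped heel (pad about 2 mm off centre by camera), pushed the plunger down about 16 mm to its stop at 16–18 N and held it about 1.4 s, then let it spring back and handed the job in; sign-off returned no verdict.

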